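Fit the carousel's retaining ring with snap-ring pliers

ROBOT

A 6-joint arm with a two-finger parallel gripper is mounted at the origin on a cart in front of the work surface, level with it; the furniture and walls round the work are solid. World frame = base frame: x ahead of the robot, y to its left, z up, the work surface at z = 0. Lengths are in m, angles in rad, forces in N, time in s.
With the tool pointing down it reaches from about 0.25 to 0.775 m from the base axis. Payload 4 kg.
Tool frame: the origin (TCP) lies midway between the tips of the shut fingers; the grasp point (between the pads) lies 19 mm behind it (env.tcp_to_grasp is the z of the grasp point in the tool frame, in m); z points along the fingers, y is the direction in which the jaws open and shut (so a half turn about z gives the same grasp; the last joint's range is limited). The gripper opens to 94 mm and grips with 3 to 60 N. Pads are 16 mm wide; open, the fingers measure 119 mm over their backs; the gripper's body (75 mm by 177 mm) begins 78 mm behind the grasp point.
Start: joints at [1.097, 0.087, 1.371, -0, 1.684, -0.103], TCP at [0.199, 0.513, 0.206] pointing down, gripper open.
Joint ranges: [-3.1, 3.1], [-0.76, 2.03], [0.27, 2.55], [-1.08, 4.22], [0.17, 2.65], [-2.57, 2.57]. Speed limits (rad/s): [2.79, 2.79, 3.14, 3.14, 3.14, 3.14].

INTERFACE

Orientations are given as a 3x3 rotation matrix whose columns are the frame's x, y, z axes.
In Python, from rig import env gives the robot as it stands.
- The arm moves only by the shell command python3 -m jog 'ROWS' [OPENING] [FORCE]. ROWS is JSON, a list of rows, each an object of numbers: "x", "y", "z": the shift along the tool's x, y, z in mm; "turn": the turn about the tool's z in degrees. In form: [{"x": .., "y": .., "z": .., "turn": ..}, ...]. A call has 1 to 12 rows; each row shifts and turns the commanded pose from where the row before left it, along the tool's axes as they then stand; what a row does not reach is not made up. A row lasts 1/8 s, in which the tool goes at most 62.5 mm and 10.7 degrees, less where a joint would pass 70% of its speed; a pose out of reach is approached as far as the arm can. A call is refused whole if a number of a shift passes 62.5 or a number of a turn 10.7, either way. A call with a gripper value outside its range is refused whole. OPENING is the opening, from 0 (shut) to 1 (fully open), set as the call begins (- or left out, the last holds). The fingers move at their own pace and stop on an object; FORCE is the grip in N (left out, the last holds). Time passes only in rows, so rows that do not move let the fingers close. It gives the time, the measured TCP pose, the force and the opening at its end, in the units of the state.
- env.get_state(): the state, without advancing time (a new reading comes with each control period).
- env.snapshot(name): name is "scene" or "top" or "wrist"; returns a dict with "color" (480x640x3 uint8, red, green, blue), "intrinsics" (3x3 intrinsics, pixels), "rvec" (rotation vector, rad) and "tvec" (3), from world to camera coordinates, as OpenCV has them. Camera axes: x right, y down, z forward; pixel columns grow to the right and rows downward; lengths in m; the calibration is good to about 2 mm. A picture is of the moment at which its call begins. There is no depth.
- env.sign_off(): hands the job in, once; it reports no verdict.
Trained networks look in a picture, given as the dict that the camera call returned (one of the last four; its "shot" number tells which), for a name from the list of things; names that differ only in an ending like _2 or _b are one class to them, and where a whole thing is asked for, a point or a joint stands for the part that bears it (a point fixed in the world has none). Each returns a list of dicts, best first, with "p" (0 to 1); they miss things now and then, are a little off and sometimes report something else, mostly with a low value. They report only what shows in the picture. A call takes as long as a camera call. They do not tell look-alikes from the thing itself.
- env.outline_of(thing, picture): "mask" (480x640 bool, what is visible of it).
- env.spot_point(thing, picture): "centre" ([x, y, z] in m, in world coordinates, good to about 4 mm: a listed point, or the origin of a listed thing).
The state is a dict: "clock": time; "joint_pos": joint angles; "qd": joint speeds; "tau": joint torques, N m; "eef_pos": TCP position; "tcp_rot": TCP orientation; "force": force on the tool from outside, world axes, zero at the start; "moment": the same for the moment, N m; "width": opening from 0.0 (shut) to 1.0 (fully open).
Only numpy, scipy, OpenCV 4.12 (cv2) and the standard library are available. Lean on these libraries where they do the work, as an engineer would, in place of code of your own. Each camera call takes 0.05 s, during which the arm holds its last target. There are 200 camera calls.

TASK

The tube carousel has just been pressed onto the mixer's spindle. Take the fitting sleeve off the spindle end and set it (do not drop it) upright, right down in its own empty slot in the sleeve block. Then pick up the snap-ring pliers by their handles, squeeze them fully so that they spread and carry the retaining ring that hangs on their pins, pass the ring down over the spindle end until it is level with the groove, and finish while holding it there: pliers in the gripper and squeezed, ring spread open, level and central round the groove, carried by the pliers alone, because a colleague will check it before it is let close. Leave the two tape rolls and the marker where they lie.

Things in the scene. Friction and masses are not known exactly. Their poses are not given: they have to be found in the camera images.
- drive_unit: Mixer drive unit standing on the table, fixed: round grey housing 112 mm across and 35 mm high, on it a white carousel disc (100 mm across, top at 50 mm, ten dark tube holes), an aluminium hub (50 mm across, top at 58 mm) and an upright steel spindle 36 mm across whose chamfered end is 82 mm above the table. Origin on the spindle axis at table height, z up.
- groove (a point): Middle of the ring groove on the spindle axis, 62.5 mm above the table: a dark band 5 mm high and 33 mm across, 19.5 mm below the spindle's end and 4.5 mm above the hub.
- fitting_sleeve: Loose aluminium sleeve, 0.08 to 0.17 kg, at first standing over the spindle end on the hub, with 2 mm play all round. Origin at the centre of its underside, z up. Skirt 48 mm across outside, 40 mm inside, 33 mm high with its closed top (lift it 26 mm or more to clear the spindle); above that a ribbed grip 28 mm across from 33 to 58 mm, by which it is taken from above.
- sleeve_slot (a point): Centre of the floor of the sleeve's own slot, 10 mm above the table: the empty round slot, 52 mm across, 16 mm deep, near the middle of a fixed grey block 204 x 78 x 26 mm. x axis along the block. Beside it along the block's x stand two other sleeves, fixed: a smaller at -x (37 mm across, grip top 58 mm above the table), a larger at +x (60 mm across, top 74 mm).
- ring_pliers: Snap-ring pliers lying flat, 0.09 kg. Origin at table height under the pivot bolt (19 mm across); x points from the handles to the pins, z up. Black rubber handles 32 to 98 mm behind the pivot, 16 mm high, underside at the origin's height; each jaw has a pin pointing down, 56 mm from the pivot. Squeezing the handles drives the pins apart up to a stop; a spring opens them again.
- pliers_grip (a point): Where to grip the pliers: midway between the handles, 60 mm behind the pivot, 8 mm above their underside; same axes as the pliers, pads close along y. Outer faces 60 mm apart here at rest (67 mm at 15 mm farther back); fully squeezed they are parallel, 34 mm apart. About 10 N across the handles holds them fully squeezed with the ring on; grip with 20 N or more.
- pliers_left (a joint): Turn of the left handle, 0 at rest to 0.22 to 0.27 rad (hard grip) fully squeezed.
- pliers_right (a joint): Turn of the right handle, 0 at rest to 0.22 to 0.27 rad (hard grip) fully squeezed; both go together.
- snap_ring: Loose C-shaped steel ring, 45 mm across, 3.5 mm thick, 11 g, lying under the pliers' tips, pins in the two eyes at its ends. Origin: closed ring's centre, underside, 73 mm ahead of the pivot at rest; x from the open side (eyes) to its back. Too narrow for the spindle at rest. When the pliers are squeezed, small ledges at the pins' feet catch the eyes, and carry it about level, 1 mm of play.
- ring_center (a point): Middle of the ring's opening when it is spread, 1.75 mm above its underside, on its x axis 21 mm from the inside of its back; same axes as the ring. With the pliers fully squeezed it lies about 120 mm ahead of pliers_grip and the opening is 42 mm wide, 3 mm more than the spindle all round; the nose may sag a few mm in the grip, so look at this point.
- ring_arm_left (a joint): Spread of the ring's left arm, 0 closed, about 0.29 rad with the pliers fully squeezed.
- ring_arm_right (a joint): Spread of the ring's right arm, the same.
- tape_roll: Bystander: roll of clear tape lying flat, 46 mm across, 19 mm high. Origin under its centre.
- plaster_roll: Bystander: roll of white surgical tape lying flat, 41 mm across, 25 mm high. Origin under its centre.
- marker: Bystander: black marker lying flat, 136 mm long, 16 mm high. Origin under its middle.
Not all that is in view belongs to the job. Of the things that look like the fitting_sleeve, the largest one is meant.

How it is judged:
By the outcome, as a careful person would: the job done as asked, in the order asked, and still so for the second after the job is handed in, while the arm keeps its last pose, push and grip.
It also fails if it takes over 58 s, if anything falls off the work surface, if the arm or the gripper's body presses on something with over 40 N, if the wrist force passes 120 N, or if a joint passes its speed limit or range.

## Working session

There is one attempt and no reset: what is moved stays moved. The work goes in short steps, Python scripts to look and compute and a shell command to move; the robot and the scene stay as the last step left them, time stands still between calls to the robot, and variables do not carry over. Pictures are saved under pics/ and viewed, about 8 in all and at most 12, crops included, and the job is handed in when it is done.

```bash
mkdir -p pics; ls; cat > h.py <<'E'
from rig import env
import cv2, numpy as np
def snap(n, name=None):
    s=env.snapshot(n)
    if name: cv2.imwrite(f'pics/{name}.png', s['color'][:,:,::-1])
    return s
def proj(s,p):
    q,_=cv2.projectPoints(np.array(p,float).reshape(-1,1,3),s['rvec'],s['tvec'],s['intrinsics'],None); return q.reshape(-1,2)
def ray(s,u,v,z):
    R=cv2.Rodrigues(s['rvec'])[0]; c=-R.T@s['tvec'].ravel(); d=R.T@np.linalg.inv(s['intrinsics'])@[u,v,1]
    return c+d*(z-c[2])/d[2]
def spots(s,names):
    for n in names:
        for r in env.spot_point(n,s)[:3]:
            print(n,round(r['p'],2),np.round(np.array(r['centre'])*1000,1),proj(s,r['centre']).round().tolist())
def st():
    t=env.get_state(); print(t['clock'],np.round(t['eef_pos'],4),np.round(t['tcp_rot'],3).tolist(),np.round(t['force'],1),t['width'],np.round(t['joint_pos'],3))
E
python3 - <<'E'
from h import *
st()
N=['drive_unit','groove','fitting_sleeve','sleeve_slot','ring_pliers','pliers_grip','snap_ring','ring_center','tape_roll','plaster_roll','marker']
a=snap('scene','a'); b=snap('top','b')
print('scene');spots(a,N);print('top');spots(b,N)
cv2.imwrite('pics/ab.png',cv2.resize(np.hstack([a['color'],b['color']])[:,:,::-1],(800,300),interpolation=cv2.INTER_AREA))
E
```

```text
pics
0.0 [0.1991 0.5121 0.2043] [[-0.932, 0.362, -0.001], [0.362, 0.932, -0.002], [0.0, -0.002, -1.0]] [0.3 0.2 0.1] 0.997392869455101 [ 1.097  0.088  1.372 -0.     1.684 -0.103]
scene
drive_unit 0.65 [601.5  58.5   0.9] [[319.0, 268.0]]
drive_unit 0.47 [428.1  18.6   3.9] [[281.0, 333.0]]
groove 0.67 [603.1  61.2  65.5] [[319.0, 236.0]]
fitting_sleeve 0.97 [562.8 -72.1  -0.7] [[375.0, 307.0]]
fitting_sleeve 0.59 [604.1  59.1  58.6] [[320.0, 240.0]]
fitting_sleeve 0.56 [720.3  31.3  -1.1] [[363.0, 242.0]]
sleeve_slot 0.68 [503.8 221.5  10.4] [[211.0, 261.0]]
ring_pliers 0.94 [444.1 -56.3  -5.4] [[329.0, 351.0]]
pliers_grip 0.76 [ 464.4 -102.8    8. ] [[364.0, 349.0]]
pliers_grip 0.18 [422.  130.4  -1.6] [[221.0, 311.0]]
snap_ring 0.7 [427.4  18.5  -0.6] [[281.0, 336.0]]
ring_center 0.5 [430.1  22.1   1.1] [[280.0, 333.0]]
tape_roll 0.62 [420.1 130.4  -1.9] [[220.0, 312.0]]
plaster_roll 0.77 [ 626.4 -146.3   -4.2] [[433.0, 304.0]]
marker 0.75 [714.1 -94.1   1.1] [[423.0, 264.0]]
top
drive_unit 0.72 [604.   57.    1.8] [[329.0, 228.0]]
groove 0.69 [606.5  54.5  66.9] [[330.0, 222.0]]
groove 0.49 [602.9  56.7   1.1] [[329.0, 229.0]]
fitting_sleeve 0.94 [603.7  61.8  57.8] [[326.0, 224.0]]
fitting_sleeve 0.79 [722.   31.   -2.2] [[340.0, 172.0]]
fitting_sleeve 0.61 [567.6 -70.8  -2.2] [[392.0, 245.0]]
sleeve_slot 0.94 [509.5 222.8  10.7] [[248.0, 276.0]]
sleeve_slot 0.18 [426.9  15.2   1.2] [[352.0, 315.0]]
ring_pliers 0.79 [448.4 -45.7   4.3] [[382.0, 304.0]]
pliers_grip 0.73 [ 465.  -107.9   12.5] [[414.0, 295.0]]
snap_ring 0.58 [4.283e+02 2.470e+01 4.000e-01] [[347.0, 315.0]]
ring_center 0.44 [427.9  16.6   3.9] [[351.0, 315.0]]
tape_roll 0.67 [601.6  64.7  59. ] [[325.0, 225.0]]
tape_roll 0.55 [419.6 127.    2.4] [[296.0, 320.0]]
plaster_roll 0.68 [ 624.9 -145.     2.2] [[428.0, 215.0]]
marker 0.96 [708.6 -90.6  -2.3] [[399.0, 176.0]]
```

View pics/b.png

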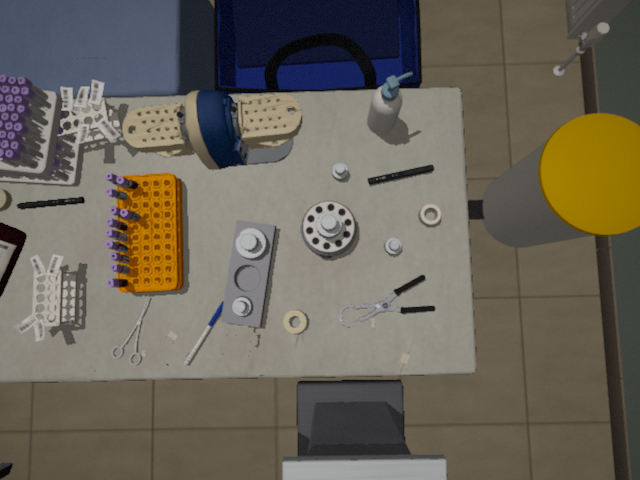

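View pics/a.png

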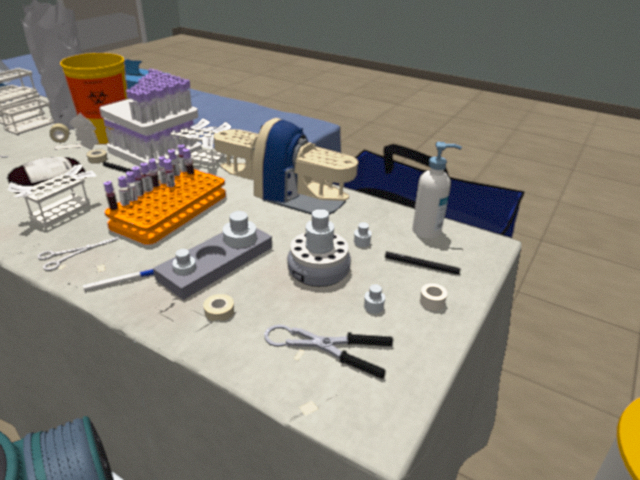

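Candidates for the sleeve in the top view:
- Sleeve on the spindle: (329,225).
- Loose small ones: (340,172) and (392,245).
- Fixed ones in the block: (250,242) and (242,307).

The description points to the one on the spindle. I'll move over it and check with a close crop.

```bash
python3 -m jog '[{"x":-45,"y":-23},{"x":-45,"y":-23},{"x":-45,"y":-23},{"x":-45,"y":-23},{"x":-45,"y":-23},{"x":-45,"y":-23},{"x":-45,"y":-23},{"x":-45,"y":-23},{"x":-45,"y":-23},{"x":-45,"y":-23},{"x":-45,"y":-23},{"x":-47,"y":-23}]' 1 20
python3 - <<'E'
from h import *
st()
w=snap('wrist','w1'); t=snap('top')
for s in (w,t): spots(s,['fitting_sleeve','sleeve_slot','groove'])
c=t['color'][200:340,200:380]
c=cv2.resize(c,(540,420),interpolation=cv2.INTER_CUBIC)
cv2.imwrite('pics/c1.png',np.hstack([cv2.resize(w['color'],(560,420)),c])[:,:,::-1][:, :])
im=cv2.imread('pics/c1.png'); cv2.imwrite('pics/c1.png',cv2.resize(im,(800,306)))
E
```

```text
1.2 [0.1993 0.5126 0.2055] [[-0.932, 0.362, 0.0], [0.362, 0.932, 0.0], [-0.0, 0.0, -1.0]] [-0.4 -0.1 -0.7] 1.0012955628395355 [ 1.097  0.087  1.371 -0.     1.684 -0.103]
fitting_sleeve 0.94 [599.9  63.2  58.4] [[326.0, 226.0]]
fitting_sleeve 0.8 [569.4 -65.2  -1.8] [[389.0, 244.0]]
fitting_sleeve 0.6 [ 7.197e+02  3.250e+01 -6.000e-01] [[339.0, 173.0]]
sleeve_slot 0.96 [508.  224.3  12.1] [[247.0, 277.0]]
groove 0.91 [604.2  56.4  65.1] [[329.0, 224.0]]validation failed for argument at $[0]...
```

View pics/c1.png

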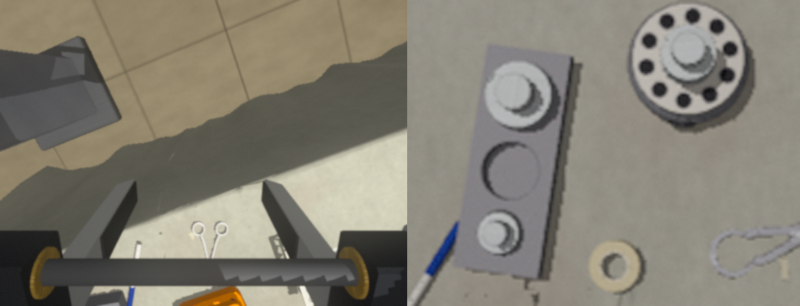

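The sleeve on the spindle has the widest skirt of the loose ones, so the choice holds. It sits at (690,50) in the crop, with the empty slot at (512,172). The move was refused because each row needs all four keys.

```bash
python3 -m jog '[{"x":-45,"y":-23,"z":0,"turn":0},{"x":-45,"y":-23,"z":0,"turn":0},{"x":-45,"y":-23,"z":0,"turn":0},{"x":-45,"y":-23,"z":0,"turn":0},{"x":-45,"y":-23,"z":0,"turn":0},{"x":-45,"y":-23,"z":0,"turn":0},{"x":-45,"y":-23,"z":0,"turn":0},{"x":-45,"y":-23,"z":0,"turn":0},{"x":-45,"y":-23,"z":0,"turn":0},{"x":-45,"y":-23,"z":0,"turn":0},{"x":-45,"y":-23,"z":0,"turn":0},{"x":-47,"y":-23,"z":0,"turn":0}]' 1 20
python3 - <<'E'
from h import *
st(); print(env.tcp_to_grasp)
w=snap('wrist','w2'); t=snap('top')
k=540/180*800/1100
f=lambda x,y:(200+(x-407)/k,200+y/k)
P=[ray(t,*f(*p),.026) for p in [(487,45),(455,268),(573,57),(541,277)]]
for a,b in((0,1),(2,3)):
    d=P[a]-P[b];print('block yaw',np.degrees(np.arctan2(d[1],d[0])),P[a][:2],P[b][:2])
print(np.mean(P,0))
spots(w,['fitting_sleeve','sleeve_slot','groove','drive_unit'])
E
```

```text
clock: 3.1
eef_pos: [0.6054, 0.0577, 0.2056]
tcp_rot: [[-0.932, 0.362, 0.0], [0.362, 0.932, 0.0], [-0.0, 0.0, -1.0]]
force: [-0.3, 1.4, -0.3]
width: 1.004
3.1 [0.6054 0.0577 0.2056] [[-0.932, 0.362, 0.0], [0.362, 0.932, 0.0], [-0.0, 0.0, -1.0]] [-0.3  1.4 -0.3] 1.0038228295859413 [ 0.002  0.217  1.223  0.     1.701 -1.198]
-0.0188
block yaw -8.343932291188063 [0.62040938 0.24120486] [0.41901293 0.27074315]
block yaw -8.9380962719369 [0.60733603 0.16233742] [0.40950666 0.19345145]
[0.51406625 0.21693422 0.026     ]
fitting_sleeve 0.7 [723.   27.   -0.9] [[326.0, 320.0]]
fitting_sleeve 0.66 [565.2 -69.7  -1.8] [[175.0, 216.0]]
fitting_sleeve 0.63 [599.7  56.2  58.9] [[308.0, 217.0]]
sleeve_slot 0.56 [504.6 219.6   7.5] [[450.0, 30.0]]
drive_unit 0.63 [601.2  56.5  -1.9] [[310.0, 203.0]]
```

View pics/w2.png

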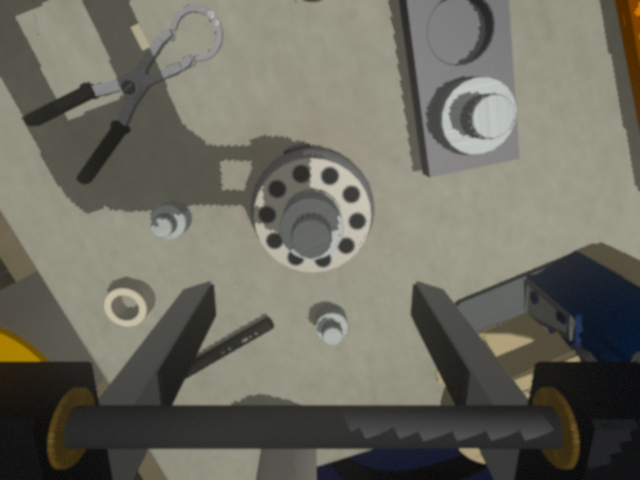

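The wrist view shows the sleeve's grip top at about (311,236). The slot rim is at (460,30) and the pliers are at upper left.

```bash
python3 - <<'E'
from h import *
w=snap('wrist'); t=snap('top')
print('sleeve top wrist',ray(w,311,236,.116), proj(w,[.604,.0585,.116]))
k=540/180*800/1100
f=lambda x,y:(200+(x-407)/k,200+y/k)
print('sleeve top top', ray(t,*f(690,50),.116))
print('slot rim top',ray(t,*f(512,172),.026), 'wrist',ray(w,460,30,.026))
spots(t,['fitting_sleeve','sleeve_slot'])
# circle fit in the wrist crop
c=w['color'][190:270,260:370]; cv2.imwrite('pics/c2.png',cv2.resize(c[:,:,::-1],None,fx=5,fy=5,interpolation=cv2.INTER_CUBIC))
E
```

```text
sleeve top wrist [0.59838303 0.06075437 0.116     ] [[310.90237396 244.43257759]]
sleeve top top [0.59778955 0.05566569 0.116     ]
slot rim top [0.50376401 0.21891155 0.026     ] wrist [0.50658154 0.22310221 0.026     ]
fitting_sleeve 0.7 [604.4  59.6  62.7] [[328.0, 224.0]]
sleeve_slot 0.77 [508.6 226.    6.6] [[246.0, 277.0]]
```

View pics/c2.png

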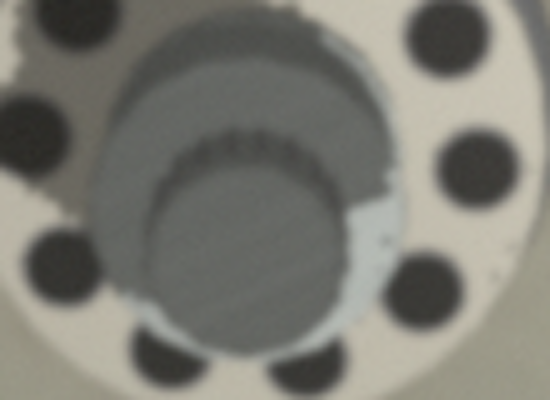

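Refined sleeve axis: about (602.5, 59). I'll turn to the block's direction, descend and close.

```bash
python3 -m jog '[{"x":0,"y":0,"z":0,"turn":-6.3},{"x":0,"y":0,"z":0,"turn":-6.3},{"x":3,"y":1,"z":30,"turn":0},{"x":0,"y":0,"z":30,"turn":0},{"x":0,"y":0,"z":25,"turn":0},{"x":0,"y":0,"z":15,"turn":0},{"x":0,"y":0,"z":10,"turn":0},{"x":0,"y":0,"z":0,"turn":0}]' 1 25 && python3 -m jog '[{"x":0,"y":0,"z":0,"turn":0},{"x":0,"y":0,"z":0,"turn":0},{"x":0,"y":0,"z":0,"turn":0},{"x":0,"y":0,"z":0,"turn":0},{"x":0,"y":0,"z":0,"turn":0},{"x":0,"y":0,"z":0,"turn":0}]' 0 25
```

```text
clock: 4.6
eef_pos: [0.6015, 0.0606, 0.0953]
tcp_rot: [[-0.989, 0.15, -0.0], [0.15, 0.989, 0.0], [0.001, 0.0, -1.0]]
force: [-0.7, 0.5, -0.1]
width: 1.001
clock: 5.35
eef_pos: [0.6016, 0.0604, 0.0954]
tcp_rot: [[-0.989, 0.15, -0.0], [0.15, 0.989, 0.0], [0.0, 0.0, -1.0]]
force: [0.1, -0.0, -0.7]
width: 0.4
```

```bash
python3 -m jog '[{"x":0,"y":0,"z":0,"turn":0},{"x":0,"y":0,"z":0,"turn":0},{"x":0,"y":0,"z":0,"turn":0}]' 0 25;  python3 -m jog '[{"x":0,"y":0,"z":-5,"turn":0},{"x":0,"y":0,"z":-15,"turn":0},{"x":0,"y":0,"z":-20,"turn":0},{"x":0,"y":0,"z":-10,"turn":0}]'
```

```text
clock: 5.72
eef_pos: [0.6016, 0.0603, 0.0955]
tcp_rot: [[-0.989, 0.15, -0.0], [0.15, 0.989, -0.0], [0.0, -0.0, -1.0]]
force: [0.1, -0.3, -0.3]
width: 0.291
clock: 6.22
eef_pos: [0.6025, 0.0607, 0.1481]
tcp_rot: [[-0.989, 0.15, 0.003], [0.15, 0.989, 0.001], [-0.003, 0.001, -1.0]]
force: [-0.8, -0.2, -0.7]
width: 0.291
```

```bash
python3 -m jog '[{"x":6,"y":24,"z":-10,"turn":0},{"x":6,"y":40,"z":0,"turn":0},{"x":6,"y":40,"z":0,"turn":0},{"x":10,"y":32,"z":0,"turn":0},{"x":10,"y":10,"z":0,"turn":0},{"x":0,"y":0,"z":0,"turn":0}]'
python3 - <<'E'
from h import *
w=snap('wrist','w3'); R=cv2.Rodrigues(w['rvec'])[0]; print('cam',-R.T@w['tvec'].ravel())
spots(w,['sleeve_slot'])
g=cv2.cvtColor(w['color'],cv2.COLOR_RGB2GRAY)
c0=proj(w,[.5065,.2223,.026])[0]; print(c0)
u,v=c0.astype(int)
y0=max(0,v-90);x0=max(0,u-120); c=w['color'][y0:v+90,x0:u+120]; print(x0,y0,c.shape)
cv2.imwrite('pics/c3.png',cv2.resize(c[:,:,::-1],None,fx=3,fy=3,interpolation=cv2.INTER_CUBIC))
E
```

```text
clock: 6.98
eef_pos: [0.5854, 0.2107, 0.1558]
tcp_rot: [[-0.989, 0.149, 0.0], [0.149, 0.989, -0.0], [-0.0, -0.0, -1.0]]
force: [0.0, -0.7, -1.2]
width: 0.286
cam [0.50231542 0.22324126 0.3347358 ]
sleeve_slot 0.65 [507.8 219.7   8.4] [[309.0, 124.0]]
[312.53970094 122.2337604 ]
192 32 (180, 240, 3)
```

View pics/c3.png

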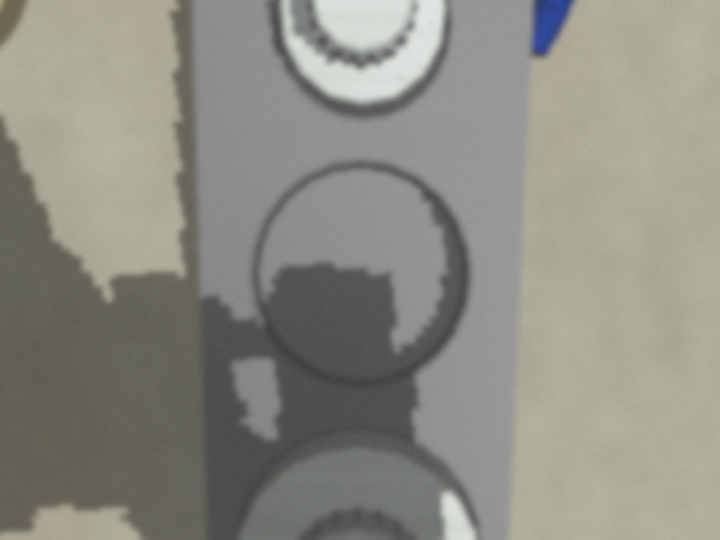

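The slot rim is centred at full-image pixel (312.5,122.7), which gives about (506.7, 222.3). That matches the earlier estimates. Next I'll check how the sleeve sits in the jaws.

```bash
python3 - <<'E'
from h import *
im=cv2.imread('pics/w3.png'); cv2.imwrite('pics/c4.png',cv2.resize(im[230:450,200:420],None,fx=2.7,fy=2.7,interpolation=cv2.INTER_CUBIC))
w=snap('wrist'); t=env.get_state(); p=np.array(t['eef_pos']); R=np.array(t['tcp_rot'])
print(ray(w,312.5,122.7,.026))
for dz in (.0205,):
  print('grip top centre', proj(w,p+[0,0,dz]), 'skirt shoulder',proj(w,p+[0,0,-.0045]))
for r in env.outline_of('fitting_sleeve',w):
  ys,xs=np.where(r['mask']); print(r['p'],xs.min(),xs.max(),ys.min(),ys.max(),len(xs))
E
```

```text
[0.50758861 0.22108974 0.026     ]
grip top centre [[312.36052878 320.25834755]] skirt shoulder [[312.43973957 295.79863669]]
0.93 267 357 233 348 7266
0.56 0 5 234 258 120
```

View pics/c4.png

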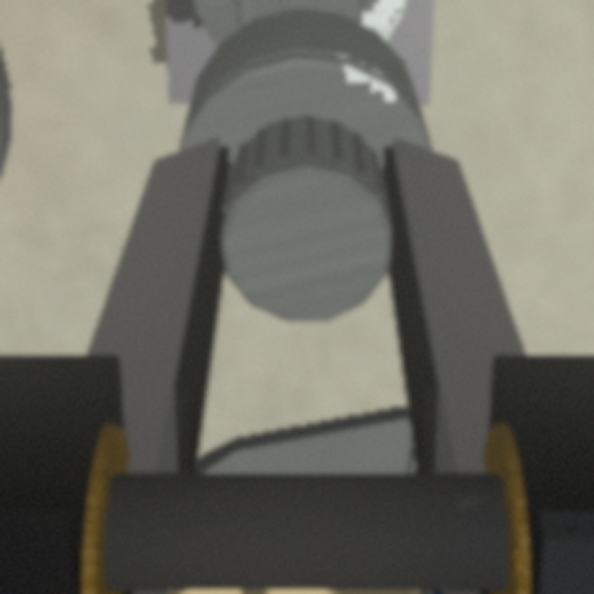

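The grip top's centre is within 0.5 px of the TCP prediction, so the sleeve is central in the jaws. I'll move over the slot and lower to just above the block.

```bash
python3 -m jog '[{"x":25,"y":0,"z":0,"turn":0},{"x":32,"y":0,"z":0,"turn":0},{"x":22.5,"y":0,"z":0,"turn":0},{"x":0,"y":0,"z":25,"turn":0},{"x":0,"y":0,"z":30,"turn":0},{"x":0,"y":0,"z":20,"turn":0},{"x":0,"y":0,"z":11,"turn":0},{"x":0,"y":0,"z":0,"turn":0},{"x":0,"y":0,"z":0,"turn":0}]'
python3 -m jog '[{"x":0,"y":0,"z":3,"turn":0},{"x":0,"y":0,"z":3,"turn":0},{"x":0,"y":0,"z":3,"turn":0},{"x":0,"y":0,"z":0,"turn":0}]'
python3 - <<'E'
from h import *
a=snap('scene','s4')
cv2.imwrite('pics/c5.png',cv2.resize(a['color'][170:310,140:290][:,:,::-1],None,fx=4,fy=4,interpolation=cv2.INTER_CUBIC))
E
```

```text
clock: 8.3
eef_pos: [0.5083, 0.2224, 0.0706]
tcp_rot: [[-0.989, 0.151, 0.002], [0.151, 0.989, 0.001], [-0.002, 0.001, -1.0]]
force: [0.8, -0.2, -1.4]
width: 0.287
clock: 8.8
eef_pos: [0.5071, 0.2224, 0.0601]
tcp_rot: [[-0.989, 0.15, -0.001], [0.15, 0.989, -0.0], [0.001, -0.0, -1.0]]
force: [-0.1, -0.4, -0.0]
width: 0.289
```

```bash
python3 -m jog '[{"x":0,"y":0,"z":4,"turn":0},{"x":0,"y":0,"z":4,"turn":0},{"x":0,"y":0,"z":2,"turn":0},{"x":0,"y":0,"z":1,"turn":0},{"x":0,"y":0,"z":0,"turn":0}]'
python3 -m jog '[{"x":0,"y":0,"z":1,"turn":0},{"x":0,"y":0,"z":0.5,"turn":0},{"x":0,"y":0,"z":0,"turn":0}]'
```

```text
clock: 9.48
eef_pos: [0.5074, 0.2225, 0.0494]
tcp_rot: [[-0.989, 0.15, -0.0], [0.15, 0.989, 0.0], [0.0, 0.0, -1.0]]
force: [0.3, 0.4, -1.4]
width: 0.291
clock: 9.85
eef_pos: [0.5074, 0.2225, 0.048]
tcp_rot: [[-0.989, 0.15, 0.0], [0.15, 0.989, 0.0], [-0.0, 0.0, -1.0]]
force: [-0.8, -0.6, -1.0]
width: 0.29
```

```bash
python3 -m jog '[{"x":0,"y":0,"z":0.5,"turn":0},{"x":0,"y":0,"z":0.5,"turn":0},{"x":0,"y":0,"z":0.5,"turn":0},{"x":0,"y":0,"z":0,"turn":0}]'
```

```text
clock: 10.35
eef_pos: [0.5077, 0.2224, 0.0474]
tcp_rot: [[-0.989, 0.15, 0.001], [0.15, 0.989, 0.0], [-0.001, 0.0, -1.0]]
force: [-2.1, -0.7, 4.8]
width: 0.294
```

The sleeve touched the floor at 47.4, where 47.5 was expected. I'll release, rise and go over the pliers.

```bash
python3 -m jog '[{"x":0,"y":0,"z":-1,"turn":0},{"x":0,"y":0,"z":0,"turn":0},{"x":0,"y":0,"z":0,"turn":0},{"x":0,"y":0,"z":0,"turn":0},{"x":0,"y":0,"z":-20,"turn":0},{"x":0,"y":0,"z":-40,"turn":0},{"x":0,"y":0,"z":-50,"turn":0},{"x":0,"y":0,"z":-30,"turn":0}]' 1 25
python3 -m jog '[{"x":-1,"y":-25,"z":0,"turn":0},{"x":-1,"y":-50,"z":0,"turn":7},{"x":0,"y":0,"z":0,"turn":0}]'
python3 - <<'E'
from h import *
st();w=snap('wrist','w5');a=snap('scene','s5')
print([ (r['p'],np.where(r['mask'])[1].mean(),np.where(r['mask'])[0].mean()) for r in env.outline_of('fitting_sleeve',a)])
spots(a,['fitting_sleeve']); spots(w,['fitting_sleeve','sleeve_slot'])
x=cv2.resize(a['color'][170:310,140:320],(514,400),interpolation=cv2.INTER_CUBIC);y=cv2.resize(w['color'][:400,320:],(280,400)) 
cv2.imwrite('pics/c6.png',np.hstack([x,y])[:,:,::-1])
E
```

```text
clock: 11.35
eef_pos: [0.5083, 0.2228, 0.1905]
tcp_rot: [[-0.989, 0.15, 0.004], [0.15, 0.989, 0.001], [-0.003, 0.002, -1.0]]
force: [0.7, 0.6, -0.2]
width: 1.002
clock: 11.72
eef_pos: [0.498, 0.1458, 0.1877]
tcp_rot: [[-0.962, 0.273, 0.0], [0.273, 0.962, -0.0], [-0.001, -0.0, -1.0]]
force: [0.1, -0.2, 0.0]
width: 0.999
11.725 [0.498  0.1458 0.1877] [[-0.962, 0.273, 0.0], [0.273, 0.962, -0.0], [-0.001, -0.0, -1.0]] [ 0.1 -0.2  0. ] 0.9989969338916366 [ 0.176  0.022  1.474 -0.     1.645 -1.118]
[(0.93, np.float64(209.13108108108108), np.float64(247.2662162162162)), (0.61, np.float64(361.73927392739273), np.float64(235.95709570957095)), (0.6, np.float64(373.8528827037773), np.float64(299.71570576540756))]
fitting_sleeve 0.86 [508.3 222.8  10.4] [[212.0, 259.0]]
fitting_sleeve 0.74 [ 7.192e+02  2.940e+01 -7.000e-01] [[364.0, 242.0]]
fitting_sleeve 0.58 [ 5.639e+02 -7.200e+01  1.000e-01] [[375.0, 307.0]]
fitting_sleeve 0.78 [505.1 224.6   9.2] [[400.0, 198.0]]
fitting_sleeve 0.56 [563.7 -69.   -1.5] [[125.0, 329.0]]
fitting_sleeve 0.51 [ 5.992e+02  5.730e+01 -3.000e-01] [[255.0, 330.0]]
```

View pics/c6.png

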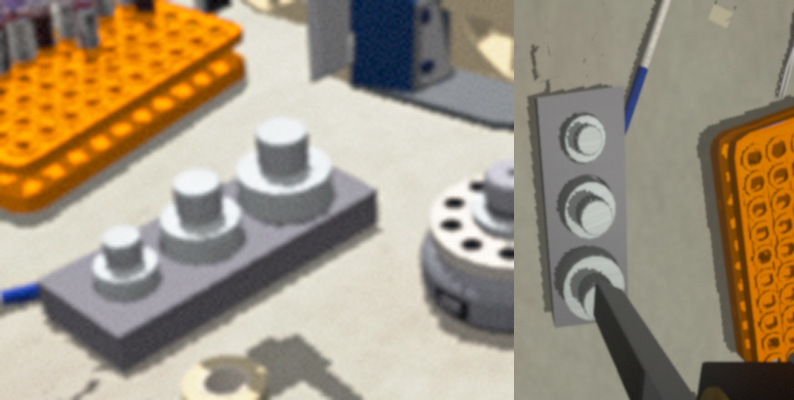

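The sleeve stands upright in the middle slot of the block, with the small one at (125,265) and the large one at (283,175) in the crop. The network puts its base at z≈10. On to the pliers.

```bash
python3 -m jog '[{"x":-7,"y":-50,"z":0,"turn":0},{"x":-7,"y":-50,"z":0,"turn":0},{"x":-7,"y":-50,"z":0,"turn":0},{"x":-8,"y":-50,"z":0,"turn":0},{"x":-8,"y":-50,"z":0,"turn":0},{"x":0,"y":0,"z":0,"turn":9.7},{"x":0,"y":0,"z":0,"turn":9.7},{"x":0,"y":0,"z":0,"turn":9.7},{"x":0,"y":0,"z":0,"turn":9.7},{"x":0,"y":0,"z":0,"turn":9.7},{"x":0,"y":0,"z":0,"turn":9.7},{"x":0,"y":0,"z":0,"turn":0}]'
python3 - <<'E'
from h import *
w=snap('wrist','w6');t=snap('top')
for s in (w,t): spots(s,['ring_pliers','pliers_grip','snap_ring','ring_center'])
E
```

```text
clock: 13.52
eef_pos: [0.4667, -0.1021, 0.1873]
tcp_rot: [[-0.281, 0.96, -0.0], [0.96, 0.281, 0.0], [0.0, -0.0, -1.0]]
force: [-0.9, -0.1, 0.2]
width: 0.999
ring_pliers 0.77 [449.5 -51.8  -4.8] [[310.0, 153.0]]
ring_pliers 0.74 [446.2 -48.    5. ] [[384.0, 305.0]]
pliers_grip 0.65 [ 461.9 -107.4   12.3] [[414.0, 297.0]]
snap_ring 0.56 [419.4 127.    3.8] [[296.0, 320.0]]
snap_ring 0.45 [430.2  24.3  -0.7] [[347.0, 314.0]]
snap_ring 0.29 [446.7 -45.6   1.7] [[382.0, 305.0]]
ring_center 0.64 [507.3 224.7  11.5] [[247.0, 277.0]]
ring_center 0.59 [430.   15.2   4.3] [[352.0, 314.0]]
```

View pics/w6.png

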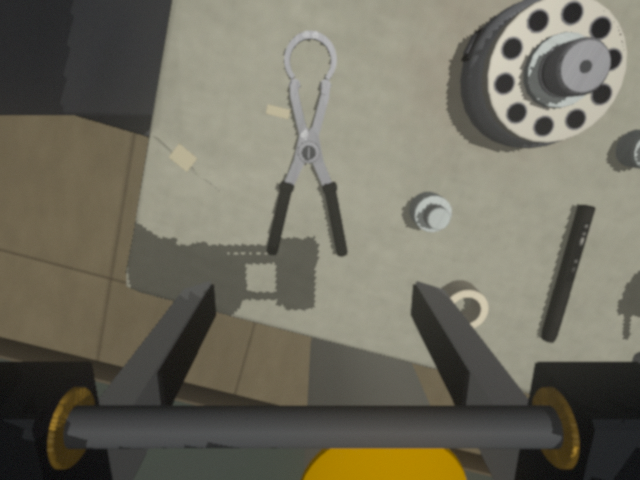

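The view shows the pivot at (309,152), the handle ends at (273,252) and (341,254), and the ring back at (310,36).

```bash
python3 - <<'E'
from h import *
w=snap('wrist')
piv=ray(w,309,152,.014); he=(ray(w,273,252,.012)+ray(w,341,254,.012))/2; hf=(ray(w,287,184,.014)+ray(w,328,184,.014))/2; rb=ray(w,310,36,.002)
print(piv,he,hf,rb)
for a,b in((piv,he),(rb,he),(rb,piv),(rb,hf)):
    d=a-b;print(np.degrees(np.arctan2(d[1],d[0])),np.linalg.norm(d[:2]))
x=(rb-he)[:2];x/=np.linalg.norm(x)
g=piv[:2]-.06*x; print('grip',g)
t=env.get_state();R=np.array(t['tcp_rot']);d=np.append(g,0)-np.append(t['eef_pos'][:2],0);print('tool delta mm',R.T@d*1000,'tool yaw',np.degrees(np.arctan2(R[1,0],R[0,0])))
E
```

```text
[ 0.44805114 -0.05053345  0.014     ] [ 0.47143029 -0.13832468  0.012     ] [ 0.4543235  -0.07701131  0.014     ] [0.42348758 0.03738794 0.002     ]
104.91201156144153 0.0908508936645659
105.2615180697062 0.1821357423394738
105.60935020322208 0.09128822117203873
105.08535248489699 0.1184822495617384
grip [ 0.46384465 -0.10841751]
tool delta mm [-4.73549087e+00 -3.99721442e+00 -9.60932289e-04] tool yaw 106.1658436745796
```

```bash
python3 -m jog '[{"x":-4.7,"y":-4,"z":40,"turn":0.9},{"x":0,"y":0,"z":45,"turn":0},{"x":0,"y":0,"z":40,"turn":0},{"x":0,"y":0,"z":30,"turn":0},{"x":0,"y":0,"z":15,"turn":0},{"x":0,"y":0,"z":9,"turn":0},{"x":0,"y":0,"z":5,"turn":0},{"x":0,"y":0,"z":0,"turn":0}]' 1 35
python3 - <<'E'
from h import *
w=snap('wrist','w7')
spots(w,['ring_pliers','pliers_grip','snap_ring','ring_center'])
E
```

```text
clock: 15.08
eef_pos: [0.4643, -0.1085, 0.0041]
tcp_rot: [[-0.263, 0.965, 0.001], [0.965, 0.263, -0.0], [-0.001, 0.001, -1.0]]
force: [0.3, -0.5, 0.2]
width: 0.999
ring_pliers 0.95 [449.8 -53.6  -5.6] [[314.0, 178.0]]
```

View pics/w7.png

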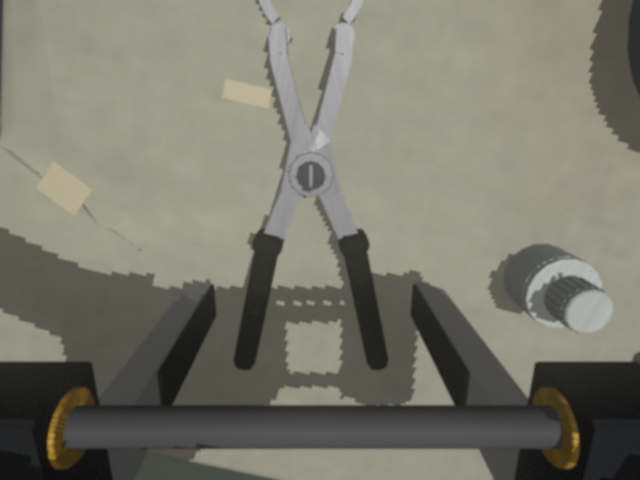

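```bash
python3 - <<'E'
from h import *
w=snap('wrist');t=env.get_state();p=np.array(t['eef_pos']);R=np.array(t['tcp_rot'])
for z in(.012,.02):
  print(R.T@(ray(w,311,175,z)-p)*1000)
print('front of handles',R.T@((ray(w,267,238,.016)+ray(w,355,238,.016))/2-p)*1000,'ends',R.T@((ray(w,245,366,.012)+ray(w,376,366,.012))/2-p)*1000)
E
python3 -m jog '[{"x":0,"y":0,"z":0,"turn":0},{"x":0,"y":0,"z":0,"turn":0},{"x":0,"y":0,"z":0,"turn":0},{"x":0,"y":0,"z":0,"turn":0},{"x":0,"y":0,"z":0,"turn":0},{"x":0,"y":0,"z":0,"turn":0},{"x":0,"y":0,"z":0,"turn":0},{"x":0,"y":0,"z":0,"turn":0},{"x":0,"y":0,"z":0,"turn":0}]' 0 35
```

```text
[60.47018845 -0.64576739 -8.05635609]
[ 61.56310524  -0.62084095 -16.0568929 ]
front of handles [ 34.22230992  -0.64509176 -12.04301922] ends [-31.3276508   -0.93066192  -8.00996999]
clock: 16.5
eef_pos: [0.4638, -0.1084, 0.0035]
tcp_rot: [[-0.263, 0.965, 0.0], [0.965, 0.263, -0.0], [-0.0, 0.0, -1.0]]
force: [-1.6, -0.8, 0.6]
width: 0.337
```

The width of 31.7 mm means the handles are fully squeezed. I'll lift and check the ring.

```bash
python3 -m jog '[{"x":0,"y":0,"z":-3,"turn":0},{"x":0,"y":0,"z":-7,"turn":0},{"x":0,"y":0,"z":-15,"turn":0},{"x":0,"y":0,"z":-25,"turn":0},{"x":0,"y":0,"z":-30,"turn":0},{"x":0,"y":0,"z":-20,"turn":0},{"x":0,"y":0,"z":-8,"turn":0},{"x":0,"y":0,"z":0,"turn":0}]'
python3 - <<'E'
from h import *
w=snap('wrist','w8');a=snap('scene','s8');t=snap('top','t8')
st=env.get_state();p=np.array(st['eef_pos']);R=np.array(st['tcp_rot'])
for s in (w,a,t): spots(s,['ring_center','snap_ring','pliers_grip'])
rc=p+.120*R[:,0]-[0,0,.003]; q=proj(a,rc)[0].astype(int); print('expected',rc,q)
c=lambda im,q,r:cv2.resize(im[max(0,q[1]-r):q[1]+r,max(0,q[0]-r):q[0]+r],(400,400),interpolation=cv2.INTER_CUBIC)
cv2.imwrite('pics/c8.png',np.hstack([c(a['color'],q,55),cv2.resize(w['color'][0:320,160:480],(400,400))])[:,:,::-1])
E
```

```text
clock: 17.5
eef_pos: [0.4641, -0.1084, 0.1122]
tcp_rot: [[-0.263, 0.965, 0.001], [0.965, 0.263, -0.0], [-0.001, 0.001, -1.0]]
force: [-0.1, 0.1, -1.0]
width: 0.331
pliers_grip 0.64 [ 460.9 -103.9  119.7] [[308.0, 296.0]]
ring_center 0.73 [430.8  14.6 111.2] [[283.0, 277.0]]
snap_ring 0.8 [428.7  10.3 110.5] [[284.0, 279.0]]
snap_ring 0.29 [603.6  58.7  -2.4] [[319.0, 268.0]]
pliers_grip 0.75 [463.6 -99.1 113.9] [[367.0, 291.0]]
pliers_grip 0.17 [429.2  18.  108.6] [[280.0, 278.0]]
snap_ring 0.45 [428.6  19.8 106.5] [[352.0, 318.0]]
snap_ring 0.26 [ 457.9 -104.1  119.6] [[423.0, 300.0]]
pliers_grip 0.95 [ 460.  -102.4  117.1] [[422.0, 298.0]]
expected [0.43152419 0.0076766  0.10753364] [287 280]
```

View pics/c8.png

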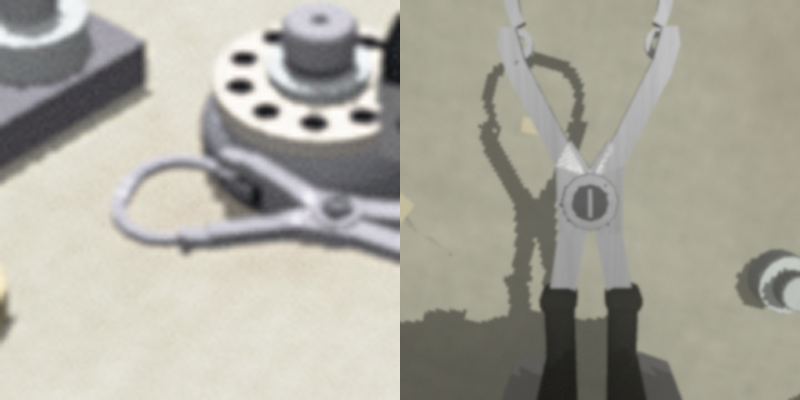

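The ring is spread and hangs on both pins. In the left crop its back is at (118,205) and the pliers are level. I'll move to hover over the spindle, then measure ring and spindle in the same images so that calibration bias cancels.

```bash
python3 -m jog '[{"x":0,"y":15,"z":0,"turn":0},{"x":0,"y":30,"z":0,"turn":0},{"x":0,"y":40,"z":0,"turn":0},{"x":0,"y":40,"z":0,"turn":0},{"x":0,"y":30,"z":0,"turn":0},{"x":0,"y":15,"z":0,"turn":0},{"x":0,"y":8,"z":0,"turn":0},{"x":0,"y":0,"z":0,"turn":0},{"x":0,"y":0,"z":0,"turn":0}]'
cat > m.py <<'E'
from h import *
import pickle
t=env.get_state();p=np.array(t['eef_pos']);R=np.array(t['tcp_rot']);print(p,t['width'],np.round(R,3).tolist())
for n in('scene','top','wrist'):
    s=snap(n,f'm_{n}')
    spots(s,['ring_center','snap_ring','groove','drive_unit'])
    ms={k:[(r['p'],r['mask']) for r in env.outline_of(k,s)] for k in('snap_ring','ring_pliers','drive_unit')}
    pickle.dump((dict(s),ms,p,R),open(f'm_{n}.pkl','wb'))
    for k,v in ms.items():
        for q,m in v:
            ys,xs=np.where(m);print(n,k,round(q,2),len(xs),xs.min(),xs.max(),ys.min(),ys.max())
E
python3 m.py
```

```text
clock: 19.23
eef_pos: [0.6352, -0.0616, 0.1115]
tcp_rot: [[-0.263, 0.965, -0.0], [0.965, 0.263, 0.0], [0.0, -0.0, -1.0]]
force: [-0.3, -0.0, -1.1]
width: 0.336
[ 0.63517579 -0.06162002  0.11146086] 0.336242245912906 [[-0.263, 0.965, -0.0], [0.965, 0.263, 0.0], [0.0, -0.0, -1.0]]
ring_center 0.64 [599.3  63.7 112.3] [[317.0, 213.0]]
snap_ring 0.57 [599.6  63.8 107.1] [[317.0, 216.0]]
groove 0.85 [602.5  59.7  65.3] [[319.0, 237.0]]
groove 0.58 [421.6 129.3   1.4] [[221.0, 310.0]]
drive_unit 0.72 [604.7  61.2  -1.3] [[318.0, 267.0]]
drive_unit 0.51 [6.179e+02 2.000e-01 1.070e+02] [[356.0, 223.0]]
drive_unit 0.48 [419.9 131.    0.8] [[219.0, 310.0]]
scene snap_ring 0.75 2992 287 350 226 286
scene snap_ring 0.67 170 302 325 207 225
scene ring_pliers 0.68 1080 318 415 206 236
scene ring_pliers 0.58 569 384 459 252 274
scene drive_unit 0.59 4243 153 272 211 299
ring_center 0.5 [600.5  58.  111.1] [[328.0, 222.0]]
snap_ring 0.56 [602.4  65.6 105.4] [[324.0, 221.0]]
snap_ring 0.2 [505.9 226.7  10.3] [[246.0, 278.0]]
groove 0.88 [604.6  56.3  67.3] [[329.0, 223.0]]
drive_unit 0.78 [602.8  57.3  -1.4] [[329.0, 229.0]]
drive_unit 0.29 [508.6 224.7  10.3] [[247.0, 277.0]]
top snap_ring 0.57 158 313 334 209 237
top ring_pliers 0.71 553 328 374 199 234
top ring_pliers 0.64 2045 302 356 202 258
top drive_unit 0.74 2101 302 356 201 258
groove 0.72 [603.   54.9  60.2] [[311.0, 42.0]]
drive_unit 0.74 [601.1  57.2   1.8] [[310.0, 53.0]]
wrist snap_ring 0.96 840 243 377 0 46
wrist ring_pliers 0.76 15819 238 382 20 369
wrist drive_unit 0.95 16351 216 406 0 137
wrist drive_unit 0.21 15895 238 383 20 369
```

```bash
cat > fit.py <<'E'
from h import *
import pickle
from scipy.optimize import least_squares
D={n:pickle.load(open(f'm_{n}.pkl','rb')) for n in('scene','top','wrist')}
p,R=D['top'][2],D['top'][3]
print('spindle end via scene dot',ray(D['scene'][0],319.5,230.5,.082)*1000)
th=np.radians(np.linspace(0,140,60)); rm=20.75; a=.29
arm=np.stack([rm*np.cos(th)-rm,rm*np.sin(th)],1)@np.array([[np.cos(a),-np.sin(a)],[np.sin(a),np.cos(a)]]) # placeholder sign check below
h=np.stack([rm*np.cos(th)-rm,rm*np.sin(th)],1); c,s=np.cos(-a),np.sin(-a)
arm=np.stack([h[:,0]*c-h[:,1]*s,h[:,0]*s+h[:,1]*c],1)
if arm[-1,1]<h[-1,1]: c,s=np.cos(a),np.sin(a); arm=np.stack([h[:,0]*c-h[:,1]*s,h[:,0]*s+h[:,1]*c],1)
arm[:,0]+=rm
P=np.vstack([arm,arm*[1,-1]])/1000   # closed-centre frame; hinge at +rm
P[:,0]+=.0017   # shift so that origin = ring_center (inside of back at +21)
print('eye end',arm[-1],'max y',arm[:,1].max())
def model(q,dx=0):
    x=R[:,0]; y=-R[:,1]
    return p+x*(q[0]+P[:,:1])+y*(q[1]+P[:,1:])+np.array([0,0,1])*(q[2]+P[:,:1]*q[3])
def masks(n):
    m=[v for v in D[n][1]['snap_ring'] if len(np.where(v[1])[0])<1000]; return max(m,key=lambda v:v[0])[1]
from scipy.spatial import cKDTree
def res(q,use,full=False):
    out=[]
    for n in use:
        ys,xs=np.where(masks(n)); M=np.stack([xs,ys],1).astype(float)
        uv=proj(D[n][0],model(q)); sc={'scene':1,'top':1,'wrist':.25}[n]
        d1=cKDTree(uv).query(M)[0]; 
        inv=(uv[:,1]>0)
        d2=cKDTree(M).query(uv[inv])[0] if n!='wrist' else np.array([])
        out+=[sc*np.sqrt((d1**2).mean())*10]+([sc*np.sqrt((d2**2).mean())*10] if len(d2) else [])
    return np.array(out)
from scipy.optimize import minimize
for use in(['scene','top'],['scene','top','wrist'],['scene'],['top']):
    f=lambda v:(res(np.append(v/1000,0),use)**2).sum()
    r=minimize(f,[124,0,-3],method='Nelder-Mead',options=dict(xatol=.05,fatol=.01,initial_simplex=[[124,0,-3],[128,0,-3],[124,4,-3],[124,0,1]]))
    q=r.x/1000; w=p+R[:,0]*q[0]-R[:,1]*q[1]+[0,0,q[2]]
    print(use,r.x.round(1),'world',(w*1000).round(1),np.round(res(np.append(q,0),use)/10,2))
E
python3 fit.py
```

```text
spindle end via scene dot [597.87807642  56.81079736  82.        ]
eye end [-10.55126553  23.25974629] max y 26.68342378792274
['scene', 'top'] [126.4   3.   -3.5] world [599.1  59.5 107.9] [1.39 0.9  1.29 0.59]
['scene', 'top', 'wrist'] [126.4   1.5  -5.3] world [600.5  60.  106.1] [1.43 1.   1.4  0.6  2.09]
['scene'] [158.8 -96.  -66.3] world [686.1 116.8  45.1] [1.25 0.43]
['top'] [124.9  -5.7 -63.3] world [607.9  60.4  48.1] [1.01 0.42]
```

Ring fit: about 126 mm ahead of the TCP, 4 mm below it, lateral ~0. I'll lower to just above the spindle end, nudge it, and use my last view for a montage with model overlays.

```bash
python3 -m jog '[{"x":-1,"y":1,"z":8,"turn":0},{"x":0,"y":0,"z":7,"turn":0},{"x":0,"y":0,"z":0,"turn":0},{"x":0,"y":0,"z":0,"turn":0}]'
python3 m.py | grep -v pliers; python3 fit.py
python3 - <<'E'
import runpy,sys,io,contextlib
with contextlib.redirect_stdout(io.StringIO()): g=runpy.run_path('fit.py')
D,model,proj,np,cv2=g['D'],g['model'],g['proj'],g['np'],g['cv2']
q=np.array([.1264,.0008,-.004,0])
an=np.linspace(0,2*np.pi,24,endpoint=False); C=np.stack([.6025+.018*np.cos(an),.059+.018*np.sin(an),0*an+.082],1)
out=[]
for n,k,(wd,hg) in(('top',8,(50,40)),('scene',8,(50,40)),('wrist',2,(400,140))):
    im=D[n][0]['color'][:,:,::-1]; c=proj(D[n][0],[.6025,.059,.085])[0]
    x0=max(0,int(c[0]-wd/2)); y0=max(0,int(c[1]-hg/2)); print(n,x0,y0)
    o=cv2.resize(im[y0:y0+hg,x0:x0+wd],None,fx=k,fy=k,interpolation=cv2.INTER_CUBIC)
    for pts,col in((C,(0,0,255)),(model(q)[::6],(0,255,0))):
        for u,v in proj(D[n][0],pts): cv2.circle(o,(int((u-x0+.5)*k),int((v-y0+.5)*k)),1,col,-1)
    out.append(o)
cv2.imwrite('pics/fin.png',np.vstack([np.hstack(out[:2]),out[2]]))
E
```

```text
clock: 20.92
eef_pos: [0.6367, -0.0622, 0.0963]
tcp_rot: [[-0.263, 0.965, -0.0], [0.965, 0.263, 0.0], [0.0, -0.0, -1.0]]
force: [-0.0, -0.4, -1.0]
width: 0.333
[ 0.63672564 -0.06220266  0.09628903] 0.33290181493633303 [[-0.263, 0.965, -0.0], [0.965, 0.263, 0.0], [0.0, -0.0, -1.0]]
ring_center 0.51 [616.4  -2.7  90.6] [[356.0, 232.0]]
ring_center 0.5 [605.8  65.5  93.3] [[318.0, 221.0]]
snap_ring 0.49 [602.7  59.2  92.9] [[320.0, 223.0]]
groove 0.96 [600.1  58.3  66.1] [[319.0, 237.0]]
groove 0.73 [709.8 -92.8  -2.1] [[422.0, 266.0]]
drive_unit 0.88 [603.   58.   -1.2] [[319.0, 268.0]]
scene snap_ring 0.69 751 196 224 230 262
scene snap_ring 0.49 81 303 315 216 232
scene snap_ring 0.34 1162 318 415 212 244
scene drive_unit 0.71 3015 286 350 225 286
ring_center 0.51 [603.3  58.8  96. ] [[328.0, 222.0]]
snap_ring 0.55 [601.7  64.6  92.6] [[325.0, 223.0]]
groove 0.95 [604.4  55.2  66.2] [[330.0, 223.0]]
top snap_ring 0.73 100 314 331 210 237
top snap_ring 0.22 3584 221 276 222 326
top drive_unit 0.6 2118 302 356 201 258
groove 0.69 [605.8  57.6  56.6] [[316.0, 31.0]]
drive_unit 0.72 [6.025e+02 5.950e+01 2.000e-01] [[311.0, 45.0]]
drive_unit 0.27 [635.8 -61.8 104.7] [[311.0, 306.0]]
wrist snap_ring 0.89 809 243 377 0 45
wrist drive_unit 0.56 17717 209 410 0 137
spindle end via scene dot [597.87807642  56.81079736  82.        ]
eye end [-10.55126553  23.25974629] max y 26.68342378792274
['scene', 'top'] [214.   42.  -40.9] world [539.9 133.2  55.5] [39.69 33.71 38.33 45.02]
['scene', 'top', 'wrist'] [205.5  22.7 -79. ] world [560.7 130.1  17.4] [51.04 42.66 31.21 36.94 33.34]
['scene'] [295.6  59.1 -50.6] world [501.9 207.5  45.7] [5.13 0.93]
['top'] [125.6 -10.7 -98.1] world [614.   61.8  -1.8] [0.78 0.86]
top 302 202
scene 294 207
wrist 110 0
```

View pics/fin.png

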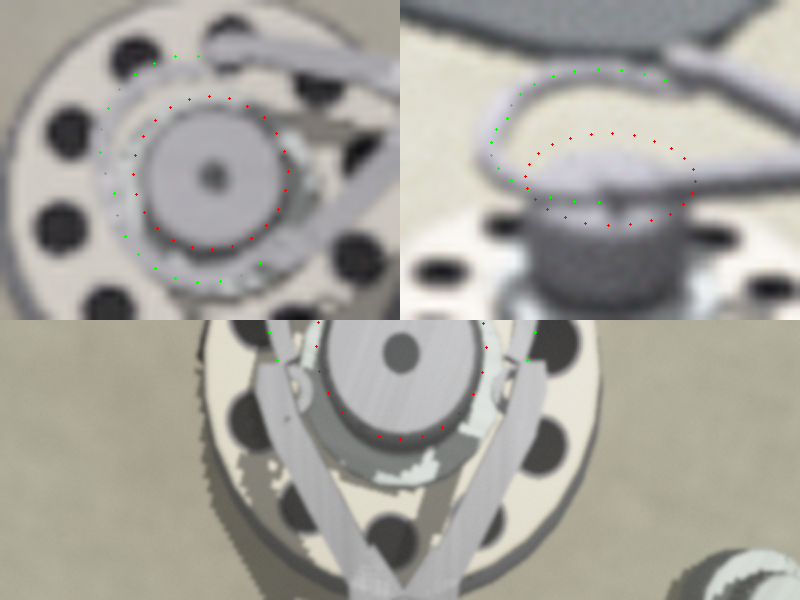

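The montage gives two findings:
- **Wrist panel:** the eyes at (300,388) and (505,388) are symmetric about the spindle centre (402,352), so lateral alignment is good.
- **Top panel:** the ring encircles the spindle end at (213,176), but my model dots look slightly too wide.

My views are used up, so I'll refine the fore-aft position from intensity profiles.

```bash
cat > prof.py <<'E'
from h import *
import pickle
from scipy.ndimage import map_coordinates as mc
X=np.array([-.263,.965,0]);Y=np.array([.965,.263,0])
def prof(n,s,ref,z,dirs,rs,c=np.array([.603,.0585,0])):
    for nm,d in dirs:
        pts=np.array([c+[0,0,z]+d*r/1000 for r in rs]); uv=proj(s,pts)
        L=[mc(cv2.cvtColor(i,cv2.COLOR_RGB2GRAY).astype(float),[uv[:,1],uv[:,0]],order=1) for i in (s['color'],ref)]
        print(n,nm,'r',list(rs)); print('  now',L[0].round().astype(int).tolist()); print('  ref',L[1].round().astype(int).tolist())
if __name__=='__main__':
  D=[('back',X),('right+Y',Y),('left-Y',-Y)]
  for n,f in(('top','t8'),('scene','s8')):
    s=pickle.load(open(f'm_{n}.pkl','rb'))[0]; ref=cv2.imread(f'pics/{f}.png')[:,:,::-1].copy()
    prof(n,s,ref,.0915,D,range(8,34))
E
python3 prof.py
```

```text
top back r [8, 9, 10, 11, 12, 13, 14, 15, 16, 17, 18, 19, 20, 21, 22, 23, 24, 25, 26, 27, 28, 29, 30, 31, 32, 33]
  now [173, 173, 173, 174, 175, 174, 170, 160, 154, 157, 167, 185, 192, 188, 184, 179, 180, 183, 185, 187, 192, 197, 192, 184, 162, 133]
  ref [161, 161, 162, 162, 163, 163, 160, 148, 143, 147, 158, 173, 183, 185, 185, 183, 185, 188, 189, 191, 190, 189, 183, 174, 151, 122]
top right+Y r [8, 9, 10, 11, 12, 13, 14, 15, 16, 17, 18, 19, 20, 21, 22, 23, 24, 25, 26, 27, 28, 29, 30, 31, 32, 33]
  now [173, 172, 172, 163, 155, 152, 155, 174, 190, 196, 198, 189, 182, 178, 175, 176, 179, 187, 194, 198, 199, 199, 200, 201, 201, 201]
  ref [161, 161, 160, 152, 145, 143, 146, 164, 179, 185, 188, 189, 189, 189, 189, 189, 189, 189, 189, 188, 187, 188, 188, 188, 188, 188]
top left-Y r [8, 9, 10, 11, 12, 13, 14, 15, 16, 17, 18, 19, 20, 21, 22, 23, 24, 25, 26, 27, 28, 29, 30, 31, 32, 33]
  now [160, 169, 173, 174, 174, 173, 173, 172, 168, 160, 141, 117, 105, 105, 129, 154, 166, 172, 166, 163, 165, 166, 146, 129, 150, 171]
  ref [150, 158, 161, 162, 162, 161, 161, 160, 156, 150, 131, 105, 8
[... 539 characters left out ...]
5, 26, 27, 28, 29, 30, 31, 32, 33]
  now [219, 219, 219, 220, 221, 221, 220, 215, 210, 204, 190, 176, 163, 155, 154, 155, 156, 161, 166, 170, 165, 154, 142, 130, 118, 108]
  ref [222, 222, 222, 222, 222, 222, 222, 223, 223, 223, 224, 225, 225, 225, 225, 226, 226, 222, 217, 213, 200, 183, 167, 152, 137, 122]
scene left-Y r [8, 9, 10, 11, 12, 13, 14, 15, 16, 17, 18, 19, 20, 21, 22, 23, 24, 25, 26, 27, 28, 29, 30, 31, 32, 33]
  now [209, 208, 206, 203, 201, 198, 194, 191, 189, 185, 182, 181, 175, 164, 153, 146, 145, 143, 144, 153, 163, 172, 175, 177, 177, 164]
  ref [212, 212, 209, 204, 199, 194, 186, 179, 174, 173, 173, 174, 180, 187, 193, 200, 206, 210, 211, 212, 211, 208, 201, 193, 184, 170]
```

```bash
python3 - <<'E'
from prof import *
from scipy.optimize import minimize
an=np.linspace(0,2*np.pi,72,endpoint=False)
for n,f in(('top','t8'),('scene','s8')):
    s=pickle.load(open(f'm_{n}.pkl','rb'))[0]; ref=cv2.imread(f'pics/{f}.png',0).astype(float)
    R=cv2.Rodrigues(s['rvec'])[0]; cam=-R.T@s['tvec'].ravel(); print(n,'cam',cam.round(3))
    ring=lambda x,y,r,z:proj(s,np.stack([x+r*np.cos(an),y+r*np.sin(an),0*an+z],1)/1000)
    smp=lambda uv:mc(ref,[uv[:,1],uv[:,0]],order=1)
    def cost(v): # strong radial gradient at disc rim, evenly round
        x,y,r=v; return -np.mean(np.clip(smp(ring(x,y,r-1.2,82))-smp(ring(x,y,r+1.2,82)),-5,25))
    best=min((minimize(cost,[x0,y0,r0],method='Nelder-Mead',options=dict(initial_simplex=[[x0,y0,r0],[x0+2,y0,r0],[x0,y0+2,r0],[x0,y0,r0+1]])) for x0 in(600,603,606) for y0 in(56,59,62) for r0 in(15,17)),key=lambda r:r.fun)
    print(best.x.round(2),best.fun)
    # centre hole: darkest spot near centre
    gx,gy=np.meshgrid(np.arange(596,610,.5),np.arange(52,66,.5)); uv=proj(s,np.stack([gx.ravel(),gy.ravel(),0*gx.ravel()+82],1)/1000)
    v=smp(uv); w=np.clip(np.median(v)-4-v,0,None); print('hole',(w*gx.ravel()).sum()/w.sum(),(w*gy.ravel()).sum()/w.sum(), v.min(),np.median(v))
E
```

```text
top cam [0.478 0.059 0.929]
[601.18  58.11  14.73] -22.99353087369211
hole 601.5723869406366 58.1529815439681 81.36432198971454 154.25666392906697
scene cam [-0.024 -0.312  0.55 ]
[594.37  54.54  14.04] -14.111080850622162
hole 599.6915222940752 57.83528198918471 125.13894622495741 196.32819387481908
```

```bash
python3 - <<'E'
from h import *
import pickle
s,_,p,R=pickle.load(open('m_wrist.pkl','rb'))
f=lambda q:(R.T@(q-p)*1000).round(1)
print('hole',f(ray(s,311,16,.082)))
for z in(.090,.094): print('eyes',z,f(ray(s,260,34,z)),f(ray(s,362.5,34,z)))
E
python3 -m jog '[{"x":-1.2,"y":-0.5,"z":0,"turn":0},{"x":0,"y":0,"z":0,"turn":0},{"x":0,"y":0,"z":3,"turn":0},{"x":0,"y":0,"z":3,"turn":0},{"x":0,"y":0,"z":3,"turn":0},{"x":0,"y":0,"z":2,"turn":0},{"x":0,"y":0,"z":0,"turn":0},{"x":0,"y":0,"z":0,"turn":0}]'
python3 m.py | grep -E 'ring|groove'
```

```text
hole [124.8  -0.7  14.3]
eyes 0.09 [116.5 -21.7   6.3] [116.5  20.5   6.3]
eyes 0.094 [115.8 -21.3   2.3] [115.8  20.    2.3]
clock: 23.12
eef_pos: [0.6367, -0.0635, 0.0856]
tcp_rot: [[-0.263, 0.965, 0.0], [0.965, 0.263, 0.0], [-0.0, 0.0, -1.0]]
force: [-0.4, 0.0, -1.3]
width: 0.334
ring_center 0.6 [599.5  61.5  84.3] [[318.0, 228.0]]
snap_ring 0.65 [603.5  60.3  84.5] [[320.0, 227.0]]
scene snap_ring 0.68 145 304 327 221 238
scene ring_pliers 0.16 604 320 412 231 249
ring_center 0.46 [604.6  58.2  82.9] [[328.0, 222.0]]
snap_ring 0.44 [600.5  62.6  81.9] [[326.0, 224.0]]
groove 0.87 [602.9  57.6  64.8] [[329.0, 224.0]]
top ring_pliers 0.77 461 330 374 202 236
ring_center 0.54 [600.2  56.2   2.2] [[307.0, 43.0]]
groove 0.75 [602.8  58.7  61.2] [[312.0, 16.0]]
wrist snap_ring 0.64 748 243 377 0 45
wrist ring_pliers 0.92 16076 238 383 20 369
```

Now the ring is level with the spindle end, so there's no parallax between the two. I'll check the profile again.

```bash
cat > prof2.py <<'E'
from prof import *
import sys
z=float(sys.argv[1])
for n,f,c in(('top','t8',[.6014,.0581,0]),('scene','s8',[.5997,.0578,0])):
    s=pickle.load(open(f'm_{n}.pkl','rb'))[0]; ref=cv2.imread(f'pics/{f}.png',0).astype(float); now=cv2.cvtColor(s['color'],cv2.COLOR_RGB2GRAY).astype(float)
    rs=np.arange(16,32,.25)
    for nm,d in(('back',X),('b+45',(X+Y)/2**.5),('b-45',(X-Y)/2**.5),('+Y',Y),('-Y',-Y)):
        uv=proj(s,np.array(c)+[0,0,z]+d*rs[:,None]/1000); g=lambda i:mc(i,[uv[:,1],uv[:,0]],order=1)
        k=np.median(now[150:300,200:300]/np.maximum(ref[150:300,200:300],1)); e=np.abs(g(now)-k*g(ref)); w=np.clip(e-.5*e.max(),0,None)
        print(n,nm,'k%.2f'%k,'centre %.1f'%((w*rs).sum()/w.sum()),'peak %d'%e.max(), e[::4].astype(int).tolist())
E
python3 prof2.py .0815
```

```text
top back k1.08 centre 18.9 peak 56 [1, 21, 50, 49, 40, 29, 17, 14, 12, 10, 8, 7, 5, 2, 0, 0]
top b+45 k1.08 centre 24.4 peak 36 [0, 0, 0, 0, 1, 10, 23, 32, 36, 32, 28, 22, 15, 8, 3, 1]
top b-45 k1.08 centre 25.9 peak 30 [1, 0, 0, 1, 0, 5, 16, 24, 29, 26, 20, 23, 28, 24, 14, 6]
top +Y k1.08 centre 23.3 peak 32 [0, 0, 0, 2, 11, 20, 25, 31, 29, 24, 17, 10, 6, 2, 2, 2]
top -Y k1.08 centre 22.7 peak 43 [1, 1, 0, 6, 16, 30, 43, 36, 25, 1, 28, 21, 6, 1, 0, 1]
scene back k0.99 centre 21.3 peak 39 [1, 3, 10, 20, 32, 38, 39, 27, 14, 7, 2, 0, 0, 0, 0, 1]
scene b+45 k0.99 centre 24.8 peak 72 [2, 2, 1, 6, 16, 28, 42, 56, 66, 72, 63, 50, 38, 28, 19, 11]
scene b-45 k0.99 centre 23.5 peak 74 [1, 5, 10, 19, 33, 47, 62, 70, 73, 62, 47, 26, 8, 0, 3, 0]
scene +Y k0.99 centre 24.1 peak 69 [1, 4, 10, 16, 24, 36, 50, 62, 68, 61, 52, 41, 30, 21, 12, 7]
scene -Y k0.99 centre 19.5 peak 53 [27, 35, 44, 53, 48, 42, 36, 25, 14, 4, 0, 2, 4, 4, 4, 4]
```

Laterally the ring is central to about 0.3 mm. Fore-aft the readings range from −1.4 to +0.6 mm, inside the 3 mm clearance. Lowering to the groove, watching the force.

```bash
python3 -m jog '[{"x":0,"y":0,"z":2,"turn":0},{"x":0,"y":0,"z":2,"turn":0},{"x":0,"y":0,"z":2,"turn":0},{"x":0,"y":0,"z":0,"turn":0},{"x":0,"y":0,"z":0,"turn":0}]'
python3 -m jog '[{"x":0,"y":0,"z":2,"turn":0},{"x":0,"y":0,"z":2,"turn":0},{"x":0,"y":0,"z":2,"turn":0},{"x":0,"y":0,"z":1,"turn":0},{"x":0,"y":0,"z":0,"turn":0},{"x":0,"y":0,"z":0,"turn":0}]'
python3 m.py | grep -E 'ring|groove'; python3 prof2.py .069
```

```text
clock: 24.95
eef_pos: [0.6366, -0.0635, 0.0795]
tcp_rot: [[-0.263, 0.965, 0.0], [0.965, 0.263, 0.0], [0.0, 0.0, -1.0]]
force: [0.4, -0.4, -0.9]
width: 0.334
clock: 25.7
eef_pos: [0.6367, -0.0635, 0.0725]
tcp_rot: [[-0.263, 0.965, 0.0], [0.965, 0.263, 0.0], [-0.0, 0.0, -1.0]]
force: [0.3, -0.0, -0.4]
width: 0.334
ring_center 0.49 [600.5  61.8  72. ] [[318.0, 234.0]]
ring_center 0.23 [4.198e+02 1.298e+02 3.000e-01] [[220.0, 311.0]]
snap_ring 0.44 [601.7  59.7  68.6] [[319.0, 236.0]]
groove 0.67 [598.3  59.7  66.6] [[318.0, 237.0]]
scene ring_pliers 0.66 2775 287 350 226 286
scene ring_pliers 0.61 1087 320 413 225 256
snap_ring 0.45 [600.   64.3  65.1] [[325.0, 226.0]]
groove 0.94 [601.5  52.4  67.4] [[331.0, 225.0]]
top snap_ring 0.52 84 315 327 213 238
top ring_pliers 0.98 351 331 372 204 237
groove 0.98 [603.2  55.4  62.9] [[311.0, 17.0]]
wrist snap_ring 0.66 793 243 377 0 45
wrist ring_pliers 0.73 19725 197 422 0 137
wrist ring_pliers 0.69 15821 238 382 20 369
wrist ring_pliers 0.48 387 356 377 0 45
wrist ring_pliers 0.48 3056 396 437 222 360
top back k1.07 centre 19.6 peak 54 [0, 1
[... 183 characters left out ...]
 [1, 0, 0, 0, 1, 3, 7, 13, 15, 15, 17, 24, 35, 36, 22, 10]
top +Y k1.07 centre 22.2 peak 42 [0, 0, 7, 18, 27, 37, 40, 37, 31, 23, 15, 8, 5, 3, 2, 1]
top -Y k1.07 centre 31.5 peak 58 [2, 1, 1, 3, 9, 15, 20, 20, 13, 4, 4, 3, 0, 7, 17, 37]
scene back k0.99 centre 23.6 peak 113 [1, 1, 2, 12, 30, 61, 95, 107, 110, 91, 68, 41, 21, 5, 1, 0]
scene b+45 k0.99 centre 28.7 peak 6 [2, 0, 2, 3, 0, 2, 3, 1, 0, 0, 0, 0, 3, 5, 5, 4]
scene b-45 k0.99 centre 24.9 peak 76 [0, 6, 14, 32, 49, 54, 59, 57, 59, 65, 73, 76, 65, 42, 26, 13]
scene +Y k0.99 centre 25.9 peak 3 [0, 1, 1, 1, 1, 2, 2, 1, 2, 2, 2, 3, 3, 1, 0, 0]
scene -Y k0.99 centre 20.3 peak 72 [46, 57, 67, 69, 70, 71, 67, 59, 50, 40, 31, 19, 10, 5, 2, 1]
```

```bash
cat > zz.py <<'E'
from prof import *
s=pickle.load(open('m_scene.pkl','rb'))[0]; ref=cv2.imread('pics/s8.png',0).astype(float); now=cv2.cvtColor(s['color'],cv2.COLOR_RGB2GRAY).astype(float)
c=np.array([.602,.0585,0]); zs=np.arange(40,100,.25)
def g(i,b,h=0): uv=proj(s,b+np.outer(zs,[0,0,.001]))+[h,0]; return mc(i,[uv[:,1],uv[:,0]],order=1)
hp=np.mean([g(ref,c,h) for h in(-.5,0,.5)],0); m=(zs>74)&(zs<92); print('hole z-sweep',hp[m][::4].astype(int).tolist()); w=np.clip(np.median(hp[m])-hp[m],0,None); print('hole apparent z %.1f'%((w*zs[m]).sum()/w.sum()))
for a in(-40,-20,0,20):
    d=X*np.cos(np.radians(a))+Y*np.sin(np.radians(a))
    e=np.abs(g(now,c+.0235*d)-.99*g(ref,c+.0235*d)); w=np.clip(e-.5*e.max(),0,None); print(a,'ring z %.1f'%((w*zs).sum()/w.sum()),'peak %d'%e.max(), e[80:160:6].astype(int).tolist())
E
python3 zz.py; python3 - <<'E'
from h import *
s=snap('scene'); print(proj(s,[[.602,.0585,.082],[.602,.0585,.072]]))
g=cv2.cvtColor(cv2.imread('pics/s8.png'),cv2.COLOR_BGR2GRAY); print(g[224:246,308:332])
E
```

```text
hole z-sweep [210, 204, 196, 176, 156, 141, 128, 139, 151, 172, 191, 201, 209, 210, 212, 215, 219, 220]
hole apparent z 80.4
-40 ring z 61.9 peak 115 [102, 115, 94, 73, 57, 53, 58, 49, 21, 33, 80, 100, 88, 37]
-20 ring z 65.9 peak 141 [73, 61, 52, 43, 14, 36, 92, 141, 129, 91, 42, 2, 4, 6]
0 ring z 57.4 peak 122 [36, 2, 54, 101, 117, 100, 49, 9, 10, 12, 8, 3, 0, 0]
20 ring z 51.2 peak 63 [7, 12, 3, 21, 38, 38, 27, 17, 10, 5, 2, 2, 0, 2]
[[319.9241084  229.09163531]
 [319.78527262 234.0437325 ]]
[[223 222 221 225 222 221 221 223 223 225 223 223 223 222 223 222 224 227
  225 225 224 224 221 222]
 [220 222 222 222 220 221 220 222 222 221 221 218 220 220 221 222 220 223
  225 225 223 223 224 224]
 [221 221 219 221 220 218 219 216 215 215 216 214 212 216 209 215 217 221
  221 224 222 223 223 223]
 [222 221 220 219 218 214 214 212 210 209 210 211 209 211 211 212 211 212
  217 217 220 220 222 223]
 [218 219 218 217 215 209 212 210 208 204 196 193 190 196 209 208 207 207
  212 212 215 220 220 223]
 [221 214 207 206 210 213 210 209 209 187 166 147 149 166 192 207 211 211
  211 209 208 212 218
[... 922 characters left out ...]
97 133  98  95  98  95  99  95 100  97  96  92  91  92  92  90  89
   82  84  91 150 218 240]
 [239 202 134  94  94  92 100 100  97  96  95  93  94  96  93  90  87  86
   86  79  91 151 224 243]
 [234 189 123  89  88  94  93  96  96  95  96  90  94  89  91  90  92  84
   80  81  93 148 220 244]
 [232 192 123  83  79  84  90  93  97  94  91  97  92  91  90  89  84  80
   77  74  86 134 202 239]
 [236 204 150  95  74  73  75  84  89  89  87  90  89  85  81  82  73  76
   70  70  82 120 177 229]
 [240 227 174 125  86  74  62  67  68  75  77  74  77  72  70  68  64  66
   69  83  96 121 169 221]
 [241 237 216 157 108  88  79  72  67  65  65  64  62  59  62  68  68  78
   91 105 118 141 181 219]]
```

```bash
cat > fit2.py <<'E'
from prof import *
from scipy.optimize import differential_evolution as DE
p=np.array([.4641,-.1084,.1122])
S={n:pickle.load(open(f'm_{n}.pkl','rb'))[0] for n in('scene','top')}
I={n:[cv2.imread(f'pics/{f}.png',0).astype(float) for f in fs] for n,fs in(('scene',('s8','a')),('top',('t8','b')))}
dif={n:np.abs(a-b) for n,(a,b) in I.items()}
th=np.radians(np.linspace(0,115,30))
def model(q,rm):
    a=q[4]; h=np.stack([rm*np.cos(th)-20.75,rm*np.sin(th)],1)
    arm=np.stack([h[:,0]*np.cos(a)+h[:,1]*np.sin(a)*1,-h[:,0]*np.sin(a)+h[:,1]*np.cos(a)],1)
    P=np.vstack([arm,arm*[1,-1]]); P[:,0]+=22.75
    return p+(X*(q[0]+P[:,:1])-Y*(q[1]+P[:,1:])+np.array([0,0,1])*(q[2]+P[:,:1]*q[3]))/1000
def sc(q,n):
    v=lambda rm:mc(dif[n],proj(S[n],model(q,rm)).T[::-1],order=1)
    return np.mean(np.clip(v(20.75),0,60)-.5*np.clip(v(16.2),0,60)-.5*np.clip(v(25.3),0,60))
for use in(('scene','top'),('scene',),):
  for pit in(0,.08):
    f=lambda q:-sum(sc(q,n) for n in use)
    r=DE(f,[(118,133),(-4,4),(-9,3),(-pit-1e-6,pit+1e-6),(.05,.3)],seed=1,maxiter=60,popsize=12)
    print(use,r.x.round(3),[round(sc(r.x,n),1) for n in use])
E
timeout 400 python3 fit2.py
```

```text
('scene', 'top') [127.47    3.078  -6.027  -0.      0.193] [np.float64(27.1), np.float64(10.4)]
('scene', 'top') [ 1.27404e+02  3.25600e+00 -5.28200e+00 -8.00000e-02  2.01000e-01] [np.float64(29.7), np.float64(10.5)]
('scene',) [125.576   3.967  -4.898  -0.      0.211] [np.float64(28.8)]
('scene',) [ 1.26975e+02  2.84900e+00 -5.49900e+00 -8.00000e-02  2.11000e-01] [np.float64(30.1)]
```

The independent z estimates agree at about 4 mm below the TCP: the fits, the spindle-referenced profile, and the networks after correcting for their groove bias. The target TCP z is 66.6 mm, so I lower by 6 mm.

```bash
python3 -m jog '[{"x":0,"y":0,"z":2,"turn":0},{"x":0,"y":0,"z":2,"turn":0},{"x":0,"y":0,"z":1,"turn":0},{"x":0,"y":0,"z":0.9,"turn":0},{"x":0,"y":0,"z":0,"turn":0},{"x":0,"y":0,"z":0,"turn":0}]'
python3 m.py | grep -E 'ring|groove'
cat > fit3.py <<'E'
# ring vs spindle in the same images: ring model relative to spindle end reference, wide + narrow search
import fit2_core
E
sed -e '/^for use/,$d' fit2.py > fit2_core.py
python3 - <<'E'
from fit2_core import *
import fit2_core as F
F.p=np.array([.6367,-.0635,.0666]); 
for n,f in(('scene','s8'),('top','t8')):
    now=cv2.cvtColor(S[n]['color'],cv2.COLOR_RGB2GRAY).astype(float); ref=cv2.imread(f'pics/{f}.png',0).astype(float)
    k=np.median(now[150:300,200:300]/np.maximum(ref[150:300,200:300],1)); F.dif[n]=np.abs(now-k*ref)
for use in(('scene','top'),('scene',)):
    r=DE(lambda q:-sum(sc(q,n) for n in use),[(120,132),(-4,4),(-10,3),(-.08,.08),(.15,.22)],seed=1,maxiter=40,popsize=10)
    print(use,r.x.round(3),[round(sc(r.x,n),1) for n in use])
E
```

```text
clock: 27.7
eef_pos: [0.6367, -0.0635, 0.0667]
tcp_rot: [[-0.263, 0.965, 0.0], [0.965, 0.263, 0.0], [0.0, 0.0, -1.0]]
force: [0.2, -0.2, -1.5]
width: 0.335
ring_center 0.65 [604.1  60.9  63.5] [[319.0, 237.0]]
ring_center 0.53 [506.8 221.8   9.8] [[212.0, 260.0]]
snap_ring 0.42 [602.9  59.2  64.9] [[320.0, 237.0]]
groove 0.76 [601.2  58.1  67.6] [[320.0, 236.0]]
scene snap_ring 0.45 63 304 317 235 247
scene ring_pliers 0.83 1045 319 413 229 259
scene ring_pliers 0.18 14 304 307 238 244
ring_center 0.49 [604.5  58.2  68.1] [[328.0, 223.0]]
snap_ring 0.45 [603.3  63.2  61.3] [[326.0, 224.0]]
top ring_pliers 0.56 428 329 372 204 237
top ring_pliers 0.2 116 429 441 205 221
ring_center 0.22 [621.8  -1.5  59. ] [[317.0, 163.0]]
groove 0.55 [604.9  58.5  59.3] [[317.0, 9.0]]
wrist snap_ring 0.71 957 266 295 340 404
wrist snap_ring 0.68 668 243 376 0 45
wrist ring_pliers 0.72 15695 237 381 20 369
('scene', 'top') [ 1.23423e+02  4.00000e+00 -6.90000e+00 -7.30000e-02  2.20000e-01] [np.float64(12.7), np.float64(20.5)]
('scene',) [ 1.26768e+02  5.37000e-01 -9.14400e+00  8.00000e-02  2.20000e-01] [np.float64(14.6)]
```

```bash
python3 - <<'E'
from prof import *
s=pickle.load(open('m_scene.pkl','rb'))[0]; g=cv2.cvtColor(s['color'],cv2.COLOR_RGB2GRAY); r=cv2.imread('pics/s8.png',0)
c=np.array([.602,.0585,0])
for a in(-30,-50,-60,-70,-80,-90):
    d=X*np.cos(np.radians(a))+Y*np.sin(np.radians(a)); rad=.0235
    uv=proj(s,[c+d*rad+[0,0,z] for z in(.06075,.0625,.06425)])+[-.3,.9]; print(a,uv.round(1).tolist())
print('rows 232-256, cols 302-318 now'); print(g[232:257,302:319])
print('ref');print(r[232:257,302:319])
E
```

```text
-30 [[305.9, 242.0], [305.9, 241.2], [305.9, 240.3]]
-50 [[307.8, 244.5], [307.8, 243.7], [307.8, 242.8]]
-60 [[309.2, 245.6], [309.3, 244.8], [309.3, 243.9]]
-70 [[311.1, 246.6], [311.1, 245.7], [311.1, 244.9]]
-80 [[313.1, 247.3], [313.1, 246.5], [313.2, 245.6]]
-90 [[315.4, 247.9], [315.4, 247.0], [315.4, 246.2]]
rows 232-256, cols 302-318 now
[[225 225 219 218 221 226 213 181 158 174 194 203 205 207 209 205 199]
 [233 228 205 188 205 216 202 167 142 149 169 189 197 206 208 205 208]
 [241 226 179 170 188 208 195 156 126 123 143 158 173 188 190 196 196]
 [243 226 182 178 198 198 174 135 110 107 113 124 133 147 157 161 167]
 [246 234 214 203 204 186 149 116  97  96  99 102 105 116 123 128 130]
 [248 243 230 216 199 169 130 106  97  98  97 100  96 100 107 103 101]
 [244 239 229 210 182 152 124 108  98  96  93  98 100  96  95  96  97]
 [208 227 224 203 175 149 135 124 110  96  98  97  95  96  97  93  92]
 [147 184 207 201 181 166 163 150 114  93  92  97  97  97  98  97  93]
 [133 169 188 195 194 190 183 163 118  85  84  88  94  92  90  92  94]
 [191 209 189 181 192 197 198 175 125  89
[... 2104 characters left out ...]
243 212 154 150 184 219 231 214 187 158 134 123 118 111 105]
 [225 246 246 227 182 137 139 169 197 212 214 196 168 161 154 135 133]
 [221 244 248 244 229 182 134 125 145 168 187 188 178 184 178 159 145]
 [237 247 249 249 246 227 174 132 112 123 138 148 154 161 161 155 147]
 [248 249 250 250 249 243 225 175 140 124 114 112 119 124 128 124 125]
 [245 242 240 237 241 242 240 227 203 168 141 128 122 119 112 114 112]
 [217 186 162 159 175 205 227 240 238 231 201 180 169 160 143 131 128]
 [142  96  72  67  82 118 171 226 245 248 242 234 233 224 199 175 163]
 [ 94  45  29  29  34  65 131 211 243 249 249 248 246 243 229 198 187]
 [121  73  53  61  69  90 157 223 243 248 248 247 242 224 189 157 151]]
```

In the scene image the ring's lit top face lies within about 0.5 px (~0.8 mm) of the groove-level prediction, on the high side. It does so at several points around the ring, so it is level. I'll lower a final 0.4 mm, run a stationary check of width, force, sleeve and bystanders, and hand in.

```bash
python3 -m jog '[{"x":0,"y":0,"z":0.4,"turn":0},{"x":0,"y":0,"z":0,"turn":0},{"x":0,"y":0,"z":0,"turn":0},{"x":0,"y":0,"z":0,"turn":0}]'
python3 - <<'E'
from h import *
s=snap('scene'); spots(s,['ring_center','groove','fitting_sleeve','tape_roll','plaster_roll','marker']); st()
print(env.sign_off())
E
```

```text
clock: 29.4
eef_pos: [0.6366, -0.0635, 0.0662]
tcp_rot: [[-0.263, 0.965, 0.0], [0.965, 0.263, 0.0], [0.0, 0.0, -1.0]]
force: [-0.2, -1.1, -0.4]
width: 0.335
ring_center 0.51 [602.1  59.1  62.5] [[319.0, 239.0]]
ring_center 0.23 [599.   60.2  66.8] [[318.0, 237.0]]
groove 0.79 [600.2  57.1  66.1] [[320.0, 238.0]]
groove 0.64 [618.5  -5.2  61.5] [[357.0, 246.0]]
fitting_sleeve 0.95 [ 5.622e+02 -7.160e+01 -2.000e-01] [[375.0, 307.0]]
fitting_sleeve 0.62 [720.7  30.1  -2.2] [[364.0, 242.0]]
fitting_sleeve 0.6 [510.2 223.4  10.3] [[213.0, 259.0]]
tape_roll 0.9 [422.5 128.8   2.4] [[222.0, 309.0]]
tape_roll 0.34 [715.2 -92.5  -1.5] [[423.0, 265.0]]
marker 0.73 [716.8 -93.5  -2.3] [[423.0, 265.0]]
marker 0.4 [509.6 222.1   6.7] [[213.0, 261.0]]
29.75 [ 0.6366 -0.0635  0.0662] [[-0.263, 0.965, 0.0], [0.965, 0.263, 0.0], [0.0, 0.0, -1.0]] [-0.7  0.1 -0.6] 0.334639081482492 [-0.188  0.347  1.341  0.     1.454 -0.454]
the job is handed in; nothing more can be done
None
```

The job is handed in at 29.75 s. The fitting sleeve is upright in its slot, and the gripper holds the squeezed pliers with the spread ring round the spindle at groove height.

**Last checks that passed**
- **Sleeve:** I lowered it until it touched the floor of the slot, then released it. The network puts its base at z ≈ 10 mm, which is the slot floor.
- **Grip:** the jaws are at 31.5 mm with 35 N commanded, so the pliers are fully squeezed. Wrist forces stayed near zero all the way down, with no sign of contact.
- **Ring height:** in the scene image, at 66.7 mm TCP height, the ring looked level and about 0.5–0.8 mm high. I then lowered it 0.4 mm. The last network reading was ring centre (602, 59, 62.5) against a target height of 62.5.
- **Bystanders:** the tape roll and marker read within about 9 mm of where they started. The arm never touched them.

**Checks that disagreed or are uncertain**
- **Fore-aft centring:** the readings differed by 1–2 mm between cameras, against 3 mm clearance. Laterally the ring was central to about 0.5 mm.
- **Late fits:** the whole-ring image fits at groove height were spoilt by shadows, so I did not use them.
- **Ring tilt:** one earlier fit suggested the ring's back drooped slightly, up to about 1.7 mm.
- **Groove height:** the network read it 2–4 mm too high throughout, and I allowed for that.
- **Plaster roll:** the final picture's network did not report it, so it is unconfirmed. The arm never went near it.

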